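# Dock the sample rack in the water sampler's corner

### The job

Using the fingers only as a pusher, slide the grey rack with its three sample cups along the bench until its long side is flush against the front of the steel sampler housing and its end is against the upright end stop, so that it sits square in that corner. Push on the rack itself: do not touch the cups, do not lift or tip the rack, and leave the other things on the bench where they stand. Then take the hand away.

Things in the scene. Friction and masses are not known exactly. Their poses are not given: they have to be found in the camera images.
- rack: Loose grey plastic block, in mm 90 (own x) by 210 (own y) by 46 high, with three cups standing in a row of holes along its y. Origin: centre of its underside; z up. Starts with a long side facing the sampler within about 20 degrees. Mass with cups roughly 0.4 to 0.8 kg; sliding it takes roughly 3 to 9 N, more when it also rubs along the sampler.
- sampler: Fixed low stainless steel box, in mm 120 (own x) by 560 (own y) by 60 high, on the far side of the rack from the robot. Origin: centre of its underside, z up. Its own -x points to the rack and roughly to the robot; its front face, against which the rack's long side must lie, is the plane x = -60 mm of its frame.
- end_stop: Fixed upright steel block, in mm 24 thick (own y) by 90 (own x) by 45 high, standing on the bench in front of the sampler face, to the rack's left or to its right, differently each time; square to the sampler (its axes are parallel to the sampler's). Origin: centre of its underside. The face towards the rack is 12 mm from the origin along y. The rack's near end must lie against it.
- bare_foot: Fixed flat steel foot, in mm 50 (own x) by 24 (own y) and only 4 high, on the other side of the rack: the unused place for the end stop. Not a stop. Origin: centre of its underside.
- cup0: Cup standing loose (about 2 mm play) in the rack's hole at rack y = -56 mm (clear plastic sample cup with a white screw lid, 58 mm high, lid 48 mm across; origin: centre of its underside, z up). Its foot stands 6 mm above the rack's underside, so its lid's top is 64 mm above the bench. Not to be touched by the robot.
- cup1: Cup standing loose (about 2 mm play) in the rack's middle hole (clear plastic sample cup with a white screw lid, 58 mm high, lid 48 mm across; origin: centre of its underside, z up). Its foot stands 6 mm above the rack's underside, so its lid's top is 64 mm above the bench. Not to be touched by the robot.
- cup2: Cup standing loose (about 2 mm play) in the rack's hole at rack y = +56 mm (clear plastic sample cup with a white screw lid, 58 mm high, lid 48 mm across; origin: centre of its underside, z up). Its foot stands 6 mm above the rack's underside, so its lid's top is 64 mm above the bench. Not to be touched by the robot.
- spare_cup: Bystander on the bench (clear plastic sample cup with a white screw lid, 58 mm high, lid 48 mm across; origin: centre of its underside, z up).
- wash_bottle: Bystander: white plastic bottle with a red cap, 64 mm across, 150 mm high, upright on the bench. Origin: centre of its underside.
- lid_stack: Bystander: stack of white cup lids in one piece, 48 mm across, 34 mm high, on the bench. Origin: centre of its underside.

How it is judged (in metres and radians):
At the end, for the whole second after the job is handed in: The rack is flat on the bench and at rest, on the inner side of the end stop; its long side is within 5 mm of the sampler's front face and square to it within 0.05 rad, its end is within 5 mm of the end stop, and all three cups are still fully down in their holes (x of rack in the frame of sampler above -0.11 m and angle between the x axis of rack and the x axis of sampler, either way round below 0.05 rad and y of rack in the frame of end_stop between -0.122 and 0.122 m and y of rack in the frame of sampler between -0.16 and 0.16 m and height (world z) of rack below 0.004 m and angle between rack's own z axis and vertical below 0.04 rad and linear speed of rack below 0.01 m/s and z of each of cup0, cup1, cup2 in the frame of rack below 0.011 m); the robot touches nothing.
It fails at once if the rack is lifted (8 mm) or tipped (0.15 rad) (height (world z) of rack above 0.008 m or angle between rack's own z axis and vertical above 0.15 rad).
It fails at once if the robot touches a cup in the rack (over 1 N) (contact force between any of the arm, the fingers and cup0 above 1 N or contact force between any of the arm, the fingers and cup1 above 1 N or contact force between any of the arm, the fingers and cup2 above 1 N).
It fails at once if a cup comes out of its hole (up 15 mm) (z of any of cup0, cup1, cup2 in the frame of rack above 0.021 m).
It fails at once if another thing on the bench is moved by more than 15 mm (distance of any of spare_cup, wash_bottle, lid_stack from where it was at the start of the episode above 0.015 m).
It also fails if it takes over 64 s, if anything falls off the work surface, if the arm or the gripper's body presses on something with over 40 N, if the wrist force passes 120 N, or if a joint passes its speed limit or range.

### The arm

A 6-joint arm with a two-finger parallel gripper is mounted at the origin on the work surface. World frame = base frame: x ahead of the robot, y to its left, z up, the work surface at z = 0. Lengths are in mm, angles in degrees, forces in N, time in s.
With the tool pointing down it reaches from about 350 to 850 mm from the base axis. Payload 8.1 kg.
Tool frame: the origin (TCP) lies where the fingers leave the gripper's body, on its centre line; the fingertips stand 73 mm ahead of it and the grasp point (between the pads) lies 54 mm ahead of it; z points along the fingers, y is the line along which they close (so a half turn about z gives the same grasp; the last joint's range is limited). The gripper opens to 85 mm and grips with 20 to 120 N. Pads are 22 mm wide; open, the fingers measure 114 mm over their backs; the gripper's body (76 mm by 85 mm) begins 54 mm behind the grasp point. The pads swing forward as they close: fully open they stand 13 mm farther back than shut.
Start: joints at [-76.513, 7.471, 85.268, -0, 87.261, -4.893], TCP at [189.216, -569.389, 303.892] pointing down, gripper open.
Joint ranges: [-169.43, 169.43], [-51.17, 129.36], [1.28, 143.12], [-76.62, 256.62], [0, 156.53], [-152.29, 152.29]. Speed limits (degrees/s): [136.94, 136.94, 159.86, 180, 180, 180].

### API

Orientations are given as [roll, pitch, yaw] about the fixed x, y, z axes, in that order (R = Rz(yaw) Ry(pitch) Rx(roll)).
In Python, from bench import sense, optics, r gives the robot as it stands.
- The arm moves only by the tool servo_tool, never from a script. Its argument "plan" is a list that holds one entry, the list of rows, each a list of 5 numbers: the shift along the world's x, y, z in m, then the turn about the world's z in degrees, then the finger opening in m, from 0 to 0.0854. A call has 1 to 10 rows; each row shifts and turns the commanded pose from where the row before left it; what a row does not reach is not made up. A row lasts 1/10 s, in which the tool goes at most 50 mm and 8.59 degrees, less where a joint would pass 70% of its speed; a pose out of reach is approached as far as the arm can. A call is refused whole if a number of a shift passes 0.05 or a number of a turn 8.59, either way. A call with a gripper value outside its range is refused whole. The fingers move at their own pace and stop on an object; "force" is the grip in N (left out, the last holds). Time passes only in rows, so rows that do not move let the fingers close. It gives the time, the measured TCP pose, the force, the opening and the grip force at its end, in the units of the state.
- sense(): the state, without advancing time (a new reading comes with each control period).
- optics.snapshot(name): name is "scene" or "top" or "wrist"; returns a dict with "frame" (420x560x3 uint8, blue, green, red), "fx", "fy", "cx", "cy" (pixels), "dist_coeffs" ([k1, k2, p1, p2, k3] as OpenCV has them; the pictures are not rectified), "cam_to_world" (4x4, takes a point from camera to world coordinates). Camera axes: x right, y down, z forward; pixel columns grow to the right and rows downward; lengths in mm; the calibration is good to about 2 mm. A picture is of the moment at which its call begins. There is no depth.
- r.hand_in(): hands the job in; it is judged then, once.
The state is a dict: "time": time; "joint_pos": joint angles; "qd": joint speeds; "joint_efforts": joint torques, N m; "tool_pos": TCP position; "tcp_rot": TCP orientation; "ft_force": force on the tool from outside, world axes, zero at the start; "wrist_torque": the same for the moment, N m; "finger_gap": finger opening in mm; "grip_force": force on a finger pad.
Only numpy, scipy, OpenCV 4.12 (cv2) and the standard library are available. Lean on these libraries where they do the work, as an engineer would, in place of code of your own. Each camera call takes 0.05 s, during which the arm holds its last target. There are 200 camera calls.

## Working session

There is one attempt and no reset: what is moved stays moved. The work goes in short steps, Python scripts to look and compute and a tool call to move; the robot and the scene stay as the last step left them, time stands still between calls to the robot, and variables do not carry over. Pictures are saved under pics/ and viewed, at most 10 in all, crops included, and the job is handed in when it is done.

Besides the shell and the picture viewer there is one more tool, called after "Request:" by a JSON object that holds its "fn" and its "kwargs". servo_tool: Moves the arm, as the interface text tells. Its arguments: {"type":"object","properties":{"plan":{"type":"array"},"force":{"type":"number"}},"required":["plan"]}

```bash
mkdir -p pics; cat > h.py <<'E'
import numpy as np, cv2
from bench import sense, optics, r
def snap(n,f):
    s=optics.snapshot(n); cv2.imwrite('pics/'+f+'.png',s['frame']); np.save('pics/'+f+'.npy',s,allow_pickle=True); return s
def load(f): return np.load('pics/'+f+'.npy',allow_pickle=True).item()
def ray(s,px,z):
    K=np.array([[s['fx'],0,s['cx']],[0,s['fy'],s['cy']],[0,0,1.]])
    u=cv2.undistortPoints(np.array(px,float).reshape(-1,1,2),K,np.array(s['dist_coeffs'],float)).reshape(-1,2)
    T=np.array(s['cam_to_world']); d=np.c_[u,np.ones(len(u))]@T[:3,:3].T; o=T[:3,3]
    return (o+d*((z-o[2])/d[:,2])[:,None])[:,:2]
E
python3 - <<'E'
from h import *
snap('top','top0');snap('scene','scene0');print(sense())
E
```

```text
{'time': 0.1, 'joint_pos': array([-7.65131441e+01,  7.51275629e+00,  8.53237804e+01, -6.32194944e-04,
        8.72618334e+01, -4.89272943e+00]), 'qd': array([ 0.01034215,  0.00178585, -0.09431347, -0.03046015,  0.02345718,
       -0.04183881]), 'joint_efforts': array([ 7.10340155e-04, -5.70955753e+01, -5.01940119e+01, -2.15183236e-04,
        8.21196445e-03,  8.98583608e-07]), 'tool_pos': array([ 189.11908155, -569.01529661,  302.92153643]), 'tcp_rot': array([-1.79901935e+02, -7.76090930e-03,  1.83796095e+01]), 'ft_force': array([ 0.34732448, -0.85247591,  0.64313741]), 'wrist_torque': array([0.0419591 , 0.00112596, 0.02756602]), 'grip_force': 0.0, 'finger_gap': 84.94683470390862}
```

View pics/top0.png

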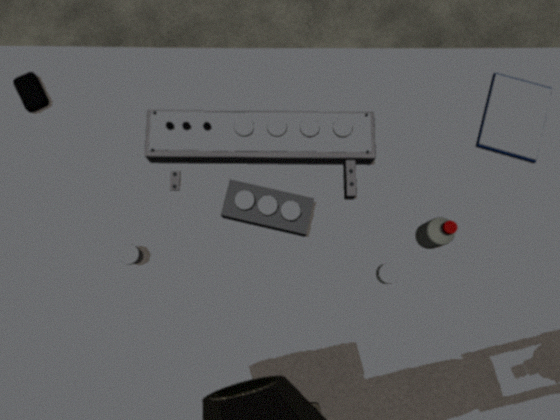

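View pics/scene0.png

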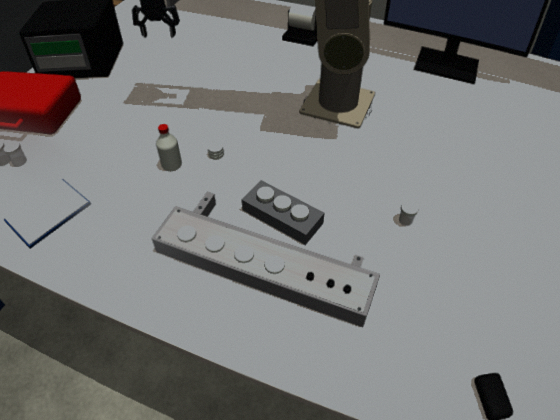

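The top view shows the rack around (268,208) and the sampler front edge at row ~157. The end stop is at (350,178), on the right. The bare foot is at (175,180), the spare cup at (135,255), the lids at (387,273) and the bottle at (440,230).

```bash
python3 - <<'E'
from h import *
s=load('top0'); g=cv2.cvtColor(s['frame'],cv2.COLOR_BGR2GRAY)
print('gray bench,rack,side',g[250,200],g[191,225+60],g[225,265],g[208,268])
print('samp corners z60',ray(s,[[148,156],[375,157],[148,111],[375,112]],60).round(0).tolist())
print('rack top corners z46',ray(s,[[230,181],[315,197],[307,234],[222,217]],46).round(0).tolist())
print('cups z64',ray(s,[[244,200],[267,205],[290,210]],64).round(0).tolist())
print('stop z45',ray(s,[[345,160],[356,160],[356,195],[345,195]],45).round(0).tolist())
print('foot,spare,bottlecap,lids',[ray(s,[p],z).round(0).tolist() for p,z in [((175,180),4),((132,255),58),((449,228),150),((387,273),34)]])
c=g[95:275,110:470]; c=cv2.resize(c,None,fx=2.2,fy=2.2,interpolation=cv2.INTER_CUBIC); cv2.imwrite('pics/crop0.png',cv2.convertScaleAbs(c,alpha=1.7))
E
```

```text
gray bench,rack,side 103 97 34 106
samp corners z60 [[676.0, 301.0], [675.0, -247.0], [792.0, 307.0], [791.0, -252.0]]
rack top corners z46 [[618.0, 104.0], [579.0, -102.0], [489.0, -81.0], [530.0, 121.0]]
cups z64 [[567.0, 68.0], [555.0, 13.0], [543.0, -41.0]]
stop z45 [[672.0, -177.0], [672.0, -204.0], [584.0, -201.0], [584.0, -174.0]]
foot,spare,bottlecap,lids [[[631.0, 246.0]], [[438.0, 325.0]], [[488.0, -378.0]], [[399.0, -269.0]]]
```

View pics/crop0.png

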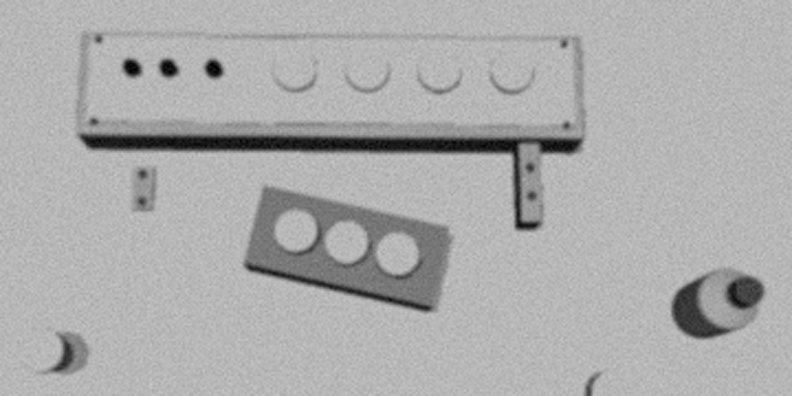

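The crop agrees: sampler front x≈675, stop face y≈-175, rack centre ≈(554,11) at yaw ≈-12.4°. I'll start with the open fingers as a two-point pusher on the robot-side long face.

Request:
{"fn": "servo_tool", "kwargs": {"plan": [[[0.017, 0.0375, 0, -1.9, 0.085], [0.017, 0.0375, 0, -1.9, 0.085], [0.017, 0.0375, 0, -1.9, 0.085], [0.017, 0.0375, 0, -1.9, 0.085], [0.017, 0.0375, 0, -1.9, 0.085], [0.017, 0.0375, 0, -1.9, 0.085], [0.017, 0.0375, 0, -1.9, 0.085], [0.017, 0.0375, 0, -1.9, 0.085], [0.017, 0.0375, 0, -1.9, 0.085], [0.017, 0.0375, 0, -1.9, 0.085]]]}}

```text
time: 1.1
tool_pos: [359.4, -192.7, 303.6]
tcp_rot: [-180.0, 0.0, -0.7]
ft_force: [1.4, 0.1, 0.0]
finger_gap: 85.1
grip_force: 0.0
```

Request:
{"fn": "servo_tool", "kwargs": {"plan": [[[0.016, 0.0375, 0, -1.9, 0.085], [0.016, 0.0375, 0, -1.9, 0.085], [0.016, 0.0375, 0, -1.9, 0.085], [0.016, 0.0375, 0, -1.9, 0.085], [0.016, 0.0375, 0, -1.9, 0.085], [0.016, 0.0375, 0, -1.9, 0.085], [0, 0, -0.03, 0, 0.085], [0, 0, -0.03, 0, 0.085], [0, 0, -0.03, 0, 0.085], [0, 0, 0, 0, 0.085]]]}}

```text
time: 2.1
tool_pos: [452.2, 30.9, 209.1]
tcp_rot: [179.9, 0.5, -12.0]
ft_force: [-0.9, -0.0, -0.7]
finger_gap: 84.2
grip_force: 0.0
```

Request:
{"fn": "servo_tool", "kwargs": {"plan": [[[0, 0, -0.03, 0, 0.085], [0, 0, -0.03, 0, 0.085], [0, 0, -0.03, 0, 0.085], [0, 0, -0.02, 0, 0.085], [0, 0, -0.008, 0, 0.085], [0, 0, 0, 0, 0.085], [0, 0, 0, 0, 0.085]]]}}

```text
time: 2.8
tool_pos: [456.3, 30.5, 97.5]
tcp_rot: [-180.0, -0.1, -12.0]
ft_force: [1.3, -0.4, 0.8]
finger_gap: 85.0
grip_force: 0.0
```

```bash
python3 - <<'E'
from h import *
w=snap('wrist','w1')['frame'];s=snap('scene','s1')['frame'][120:300,130:430]
cv2.imwrite('pics/c1.png',cv2.convertScaleAbs(np.vstack([cv2.resize(w,(400,300)),cv2.resize(s,(400,240))]),alpha=1.6))
E
```

```text
(no output)
```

View pics/c1.png

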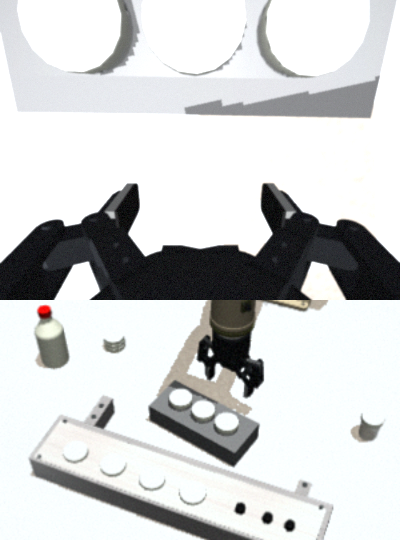

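Top (wrist): the hand is parallel to the rack's near face and centred on it. Bottom (scene): the fingers are in front of the rack, clear of everything. Approaching and then pushing.

Request:
{"fn": "servo_tool", "kwargs": {"plan": [[[0.01, -0.002, -0.004, 0, 0.085], [0.01, -0.002, -0.003, 0, 0.085], [0.008, -0.002, 0, 0, 0.085], [0.006, -0.0015, 0, 0, 0.085], [0.005, -0.001, 0, 0, 0.085], [0.004, -0.001, 0, 0, 0.085], [0.004, -0.001, 0, 0, 0.085], [0.004, -0.001, 0, 0, 0.085]]]}}

```text
time: 3.7
tool_pos: [505.7, 19.2, 88.7]
tcp_rot: [180.0, 0.1, -12.0]
ft_force: [-3.9, 1.4, 4.1]
finger_gap: 84.9
grip_force: 2.6
```

Request:
{"fn": "servo_tool", "kwargs": {"plan": [[[0.005, 0, 0, 1.2, 0.085], [0.005, 0, 0, 1.2, 0.085], [0.005, 0, 0, 1.2, 0.085], [0.005, 0, 0, 1.2, 0.085], [0.005, 0, 0, 1.2, 0.085], [0.005, 0, 0, 1.2, 0.085], [0.005, 0, 0, 1.2, 0.085], [0.005, 0, 0, 1.2, 0.085], [0.005, 0, 0, 1.2, 0.085], [0.005, 0, 0, 1.2, 0.085]]]}}

```text
time: 4.7
tool_pos: [556.6, 19.1, 88.9]
tcp_rot: [-180.0, 0.0, 0.1]
ft_force: [-1.5, -0.3, -0.9]
finger_gap: 84.8
grip_force: 0.9
```

```bash
python3 - <<'E'
from h import *
t=snap('top','t2')['frame'][95:275,110:400]
cv2.imwrite('pics/c2.png',cv2.convertScaleAbs(cv2.resize(t,None,fx=2.7,fy=2.7,interpolation=cv2.INTER_CUBIC),alpha=1.7))
E
```

```text
(no output)
```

View pics/c2.png

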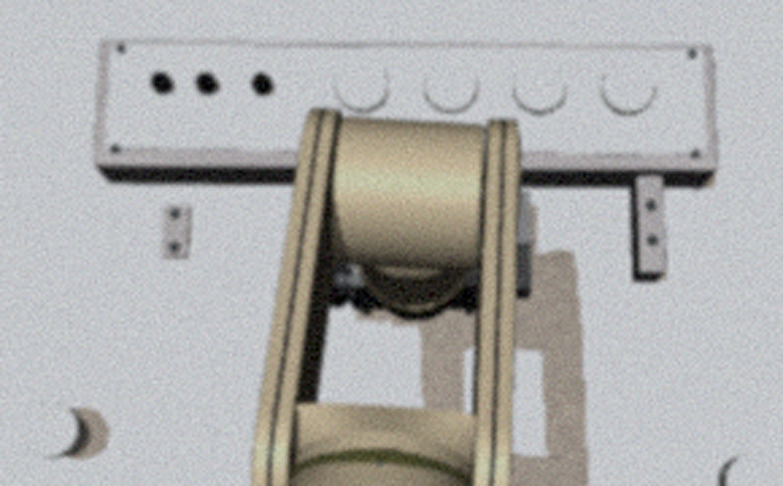

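The arm hides most of the rack; its right end shows at about (525,270) in the crop. I'll continue by force.

Request:
{"fn": "servo_tool", "kwargs": {"plan": [[[0.003, 0, 0, 0, 0.085], [0.003, 0, 0, 0, 0.085], [0.003, 0, 0, 0, 0.085], [0.002, 0, 0, 0, 0.085], [0.002, 0, 0, 0, 0.085], [0.001, 0, 0, 0, 0.085], [0.001, 0, 0, 0, 0.085]]]}}

```text
time: 5.45
tool_pos: [571.2, 19.1, 89.0]
tcp_rot: [180.0, 0.0, -0.0]
ft_force: [-5.2, 0.4, 4.1]
finger_gap: 84.8
grip_force: 2.7
```

Request:
{"fn": "servo_tool", "kwargs": {"plan": [[[0.001, 0, 0, 0, 0.085], [0.001, 0, 0, 0, 0.085], [0.001, 0, 0, 0, 0.085]]]}}

```text
time: 5.75
tool_pos: [573.5, 19.1, 88.8]
tcp_rot: [-180.0, 0.1, -0.0]
ft_force: [-12.2, 0.2, 9.1]
finger_gap: 85.1
grip_force: 6.2
```

Request:
{"fn": "servo_tool", "kwargs": {"plan": [[[0.001, 0, 0, 0, 0.085], [0.001, 0, 0, 0, 0.085]]]}}

```text
time: 5.95
tool_pos: [574.0, 19.2, 88.6]
tcp_rot: [-180.0, 0.3, -0.1]
ft_force: [-22.2, 1.4, 16.8]
finger_gap: 85.0
grip_force: 11.1
```

Flush on the sampler (force rises at x=574, as predicted). Now back off, lift, and go round to the rack's left end with the fingers turned 90°.

Request:
{"fn": "servo_tool", "kwargs": {"plan": [[[-0.01, 0, 0, 0, 0.085], [-0.02, 0, 0, 0, 0.085], [-0.02, 0, 0, 0, 0.085], [0, 0, 0.03, 0, 0.085], [0, 0, 0.04, 0, 0.085], [0, 0, 0.04, 0, 0.06], [0, 0.03, 0, 8.5, 0.035], [0, 0.03, 0, 8.5, 0.035], [0, 0.03, 0, 8.5, 0.035], [0, 0.03, 0, 8.5, 0.035]]]}}

```text
time: 6.95
tool_pos: [526.7, 140.3, 199.4]
tcp_rot: [179.9, -0.1, 34.3]
ft_force: [0.6, -0.7, 0.3]
finger_gap: 34.9
grip_force: 0.0
```

Request:
{"fn": "servo_tool", "kwargs": {"plan": [[[0.013, 0.02, 0, 8.5, 0.035], [0.013, 0.01, 0, 8.5, 0.035], [0.013, 0, 0, 8.5, 0.035], [0.014, 0, 0, 8.5, 0.035], [0.014, 0, 0, 8.5, 0.035], [0.014, 0, 0, 8.5, 0.035], [0.014, 0, 0, 5, 0.035], [0, 0, 0, 0, 0.035], [0, 0, 0, 0, 0.035]]]}}

```text
time: 7.85
tool_pos: [621.2, 169.1, 198.7]
tcp_rot: [180.0, -0.0, 89.8]
ft_force: [0.0, -0.7, -0.7]
finger_gap: 34.9
grip_force: 0.0
```

```bash
python3 - <<'E'
from h import *
print(sense()['joint_pos'].round(0))
w=snap('wrist','w3')['frame'];s=snap('scene','s3')['frame'][120:330,130:430];t=snap('top','t3')['frame'][95:275,110:400]
a=np.vstack([cv2.resize(w,(400,300)),cv2.resize(s,(400,280))]); b=np.vstack([cv2.resize(t,(400,248)),np.zeros((332,400,3),np.uint8)])
cv2.imwrite('pics/c3.png',cv2.convertScaleAbs(np.hstack([a,b]),alpha=1.5))
E
```

```text
[11. 18. 84.  0. 78. 11.]
```

View pics/c3.png

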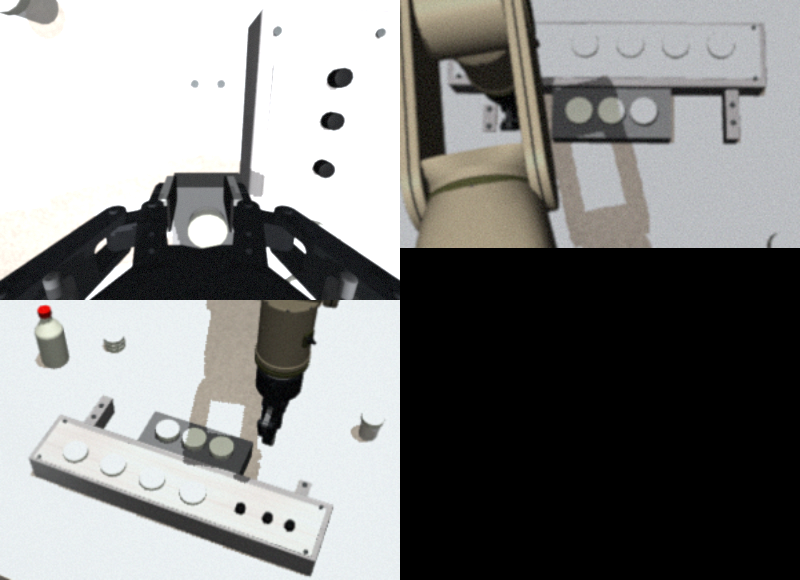

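Top view: the rack is flush and square to the sampler, its right end about 90 mm short of the stop. All three cups are seated, and the hand is beyond the left end. Descending, then pushing -y.

Request:
{"fn": "servo_tool", "kwargs": {"plan": [[[-0.005, 0, -0.03, 0, 0.028], [0, 0, -0.03, 0, 0.028], [0, 0, -0.02, 0, 0.028], [0, 0, -0.015, 0, 0.028], [0, 0, -0.006, 0, 0.028], [0, 0, 0, 0, 0.028]]]}}

```text
time: 8.6
tool_pos: [615.8, 169.1, 97.4]
tcp_rot: [-179.9, 0.0, 90.0]
ft_force: [-0.2, 0.2, 0.3]
finger_gap: 27.6
grip_force: 0.0
```

Request:
{"fn": "servo_tool", "kwargs": {"plan": [[[0, -0.006, 0, 0, 0.028], [0, -0.006, 0, 0, 0.028], [0, -0.005, 0, 0, 0.028], [0, -0.005, 0, 0, 0.028], [0, -0.004, 0, 0, 0.028], [0, -0.003, 0, 0, 0.028], [0, -0.003, 0, 0, 0.028], [0, -0.003, 0, 0, 0.028]]]}}

```text
time: 9.4
tool_pos: [616.2, 134.5, 98.0]
tcp_rot: [180.0, -0.1, 90.0]
ft_force: [-1.9, 2.9, 1.0]
finger_gap: 27.9
grip_force: 1.9
```

Request:
{"fn": "servo_tool", "kwargs": {"plan": [[[0, -0.004, 0, 0, 0.028], [0, -0.004, 0, 0, 0.028], [0, -0.005, 0, 0, 0.028], [0, -0.005, 0, 0, 0.028], [0, -0.005, 0, 0, 0.028], [0, -0.005, 0, 0, 0.028], [0, -0.005, 0, 0, 0.028], [0, -0.005, 0, 0, 0.028], [0, -0.005, 0, 0, 0.028], [0, -0.005, 0, 0, 0.028]]]}}

```text
time: 10.4
tool_pos: [616.2, 85.7, 98.0]
tcp_rot: [180.0, -0.0, 90.0]
ft_force: [-0.5, 4.6, 3.3]
finger_gap: 27.9
grip_force: 2.4
```

Request:
{"fn": "servo_tool", "kwargs": {"plan": [[[0, -0.005, 0, 0, 0.028], [0, -0.005, 0, 0, 0.028], [0, -0.005, 0, 0, 0.028], [0, -0.005, 0, 0, 0.028], [0, -0.004, 0, 0, 0.028], [0, -0.003, 0, 0, 0.028], [0, -0.003, 0, 0, 0.028], [0, -0.002, 0, 0, 0.028], [0, -0.002, 0, 0, 0.028], [0, -0.001, 0, 0, 0.028]]]}}

```text
time: 11.4
tool_pos: [616.2, 51.0, 98.0]
tcp_rot: [180.0, -0.0, 90.0]
ft_force: [-0.2, 5.1, 2.8]
finger_gap: 28.3
grip_force: 2.6
```

Request:
{"fn": "servo_tool", "kwargs": {"plan": [[[0, -0.001, 0, 0, 0.028], [0, -0.001, 0, 0, 0.028], [0, -0.001, 0, 0, 0.028], [0, -0.001, 0, 0, 0.028]]]}}

```text
time: 11.8
tool_pos: [616.2, 47.1, 98.0]
tcp_rot: [180.0, -0.0, 90.0]
ft_force: [-0.6, 5.2, 2.9]
finger_gap: 28.2
grip_force: 2.6
```

Request:
{"fn": "servo_tool", "kwargs": {"plan": [[[0, -0.001, 0, 0, 0.028], [0, -0.001, 0, 0, 0.028], [0, -0.001, 0, 0, 0.028]]]}}

```text
time: 12.1
tool_pos: [616.2, 44.1, 97.9]
tcp_rot: [-180.0, -0.0, 90.0]
ft_force: [-1.3, 6.0, 3.7]
finger_gap: 28.1
grip_force: 2.7
```

Request:
{"fn": "servo_tool", "kwargs": {"plan": [[[0, -0.001, 0, 0, 0.028], [0, -0.001, 0, 0, 0.028]]]}}

```text
time: 12.3
tool_pos: [616.2, 42.2, 97.9]
tcp_rot: [-180.0, -0.0, 90.0]
ft_force: [-1.2, 10.3, 4.3]
finger_gap: 28.1
grip_force: 5.6
```

Request:
{"fn": "servo_tool", "kwargs": {"plan": [[[0, -0.001, 0, 0, 0.028], [0, -0.001, 0, 0, 0.028]]]}}

```text
time: 12.5
tool_pos: [616.2, 41.9, 98.0]
tcp_rot: [180.0, -0.2, 90.0]
ft_force: [-0.7, 17.6, 4.1]
finger_gap: 28.1
grip_force: 8.8
```

Contact with the stop. Back off, lift, clear the view and look.

Request:
{"fn": "servo_tool", "kwargs": {"plan": [[[0, 0.01, 0, 0, 0.028], [0, 0.02, 0, 0, 0.028], [0, 0.02, 0, 0, 0.028], [0, 0, 0.03, 0, 0.028], [0, 0, 0.04, 0, 0.028], [0, 0, 0.04, 0, 0.028], [-0.02, 0.04, 0, 0, 0.028], [-0.02, 0.04, 0, 0, 0.028], [-0.02, 0.04, 0, 0, 0.028], [-0.02, 0.04, 0, 0, 0.028]]]}}

```text
time: 13.5
tool_pos: [535.5, 250.6, 207.7]
tcp_rot: [180.0, 0.1, 89.9]
ft_force: [0.2, -0.6, -0.2]
finger_gap: 28.0
grip_force: 0.0
```

Request:
{"fn": "servo_tool", "kwargs": {"plan": [[[-0.02, 0.03, 0, 0, 0.028], [-0.02, 0.03, 0, 0, 0.028], [-0.02, 0.02, 0, 0, 0.028], [0, 0, 0, 0, 0.028], [0, 0, 0, 0, 0.028]]]}}

```text
time: 14.0
tool_pos: [476.1, 330.0, 207.5]
tcp_rot: [180.0, 0.1, 90.1]
ft_force: [0.0, -0.4, -0.1]
finger_gap: 27.9
grip_force: 0.0
```

```bash
python3 - <<'E'
from h import *
s=snap('top','t4'); g=cv2.cvtColor(s['frame'],cv2.COLOR_BGR2GRAY)
cv2.imwrite('pics/c4.png',cv2.convertScaleAbs(cv2.resize(g[140:220,230:380],None,fx=5,fy=5,interpolation=cv2.INTER_CUBIC),alpha=1.7))
print(sense()['ft_force'])
E
```

```text
[-0.17205383 -0.82866246  0.26034402]
```

View pics/c4.png

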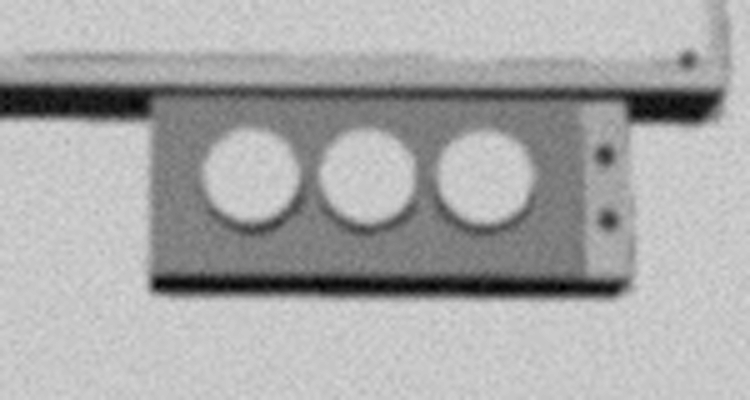

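The crop shows the rack's end tight on the stop at (585,190). Its long side is against the sampler along row ~95, parallel to the front edge, and all cups are seated. Handing in.

```bash
python3 -c "
from h import *
print(r.hand_in())"
```

```text
the job is handed in; nothing more can be done
None
```

I pushed the rack into the corner and handed the job in after about 14 s of robot time. The last top view shows it flush with the sampler front and tight against the end stop, with all cups seated. The hand is clear, and no verdict came back from the hand-in.

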